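# Point out the uncapped sample tube and its lost cap

## Task

One of the six tubes in the white rack has lost its screw cap, and the cap is lying in the steel tray: show a colleague both, touching nothing. First hold the fingertips straight above the open tube's mouth, within about 4 cm of it, for two seconds; then do the same straight above the lost cap (ribbed, like the caps in the rack) and finish still pointing at it. Do not touch or move anything, keep well above the rest on the way, and do not point closely at any other tube or piece.

Things in the scene. Friction and masses are not known exactly. Their poses are not given: they have to be found in the camera images.
- rack: white foam tube rack, fixed, 123 x 175 x 60 mm high (x, y, z), 2 rows (along x) of 3 square wells, 33 mm wide, 52 mm apart centre to centre; origin at the centre of its underside, z up. All six wells hold a tube; the tubes reach to about 125 mm above the bench
- open_tube: the tube that has lost its cap: white plastic, 30 mm outside diameter, 112 mm tall, open mouth 25 mm wide, standing loosely in one well of the rack; origin at the centre of its underside (8 mm above the bench), z up
- open_mouth (a point): centre of the open tube's mouth, level with its rim, 120 mm above the bench; z up
- tube1: closed tube of the same kind, standing loosely in the rack: white, 30 mm diameter, paper label, blue ribbed screw cap 35 mm in diameter on top, 117 mm tall with the cap; origin at the centre of its underside (8 mm above the bench), z up
- tube2: closed tube of the same kind, standing loosely in the rack: white, 30 mm diameter, paper label, blue ribbed screw cap 35 mm in diameter on top, 117 mm tall with the cap; origin at the centre of its underside (8 mm above the bench), z up
- tube3: closed tube of the same kind, standing loosely in the rack: white, 30 mm diameter, paper label, blue ribbed screw cap 35 mm in diameter on top, 117 mm tall with the cap; origin at the centre of its underside (8 mm above the bench), z up
- tube4: closed tube of the same kind, standing loosely in the rack: white, 30 mm diameter, paper label, blue ribbed screw cap 35 mm in diameter on top, 117 mm tall with the cap; origin at the centre of its underside (8 mm above the bench), z up
- tube5: closed tube of the same kind, standing loosely in the rack: white, 30 mm diameter, paper label, blue ribbed screw cap 35 mm in diameter on top, 117 mm tall with the cap; origin at the centre of its underside (8 mm above the bench), z up
- tray: shallow steel tray, fixed, 200 x 220 mm, rim 14 mm high, floor 4 mm thick; it lies on the other side of the bench from the rack (either may be on the left) and holds four loose pieces, each blue on top; origin at the centre of its underside, z up
- cap: the lost screw cap: blue ribbed plastic, 35 mm in diameter, 22 mm high, the same as the caps in the rack, standing top upward on the tray's floor; origin at the centre of its underside, z up
- cap_top (a point): centre of the top face of the lost cap, 26 mm above the bench; z up
- jar_lid: flat blue jar lid on the tray, 64 mm in diameter, 12 mm high; origin at the centre of its underside, z up
- vial: small amber vial with a blue cap 22 mm wide, upright on the tray, 25 mm in diameter, 50 mm high; origin at the centre of its underside, z up
- cuvette_box: flat rectangular blue box on the tray, 55 x 30 mm (x, y), 18 mm high; origin at the centre of its underside, z up
Not all that is in view belongs to the job. What is shaped like the cap but turquoise is not meant.

How it is judged (in metres and radians):
On the way, in this order (a step that is already met when the one before it is completed fails the run):
1. the fingertips dwell just above the mouth of the uncapped tube (horizontal distance between the grasp point and open_mouth below 0.018 m and z of the grasp point in the frame of open_mouth between 0.015 and 0.07 m), for 1.5 s.
2. the fingertips dwell just above the lost cap (horizontal distance between the grasp point and cap_top below 0.018 m and z of the grasp point in the frame of cap_top between 0.015 and 0.07 m), for 1.5 s.
At the end, for the whole second after the job is handed in: The point between the fingertips is still straight above the lost cap (within 18 mm of its centre sideways, the tips clear of it and at most about 50 mm up), and every tube and tray piece is within 8 mm of where it began (all of step 2 and distance of each of open_tube, tube1, tube2, tube3, tube4, tube5, cap, jar_lid, vial, cuvette_box from where it was at the start of the episode below 0.008 m); the robot touches nothing.
It fails at once if the robot touches something (contact force between any of the fingers, the arm and anything else above 0.3 N).
It fails at once if something is pushed out of its place or lifted (distance of any of open_tube, tube1, tube2, tube3, tube4, tube5, cap, jar_lid, vial, cuvette_box from where it was at the start of the episode above 0.012 m).
It fails at once if the fingertips point closely at the wrong thing (straight over another tube or tray piece, less than about 25 mm above it) ((horizontal distance between the grasp point and tube1 below 0.012 m and z of the grasp point in the frame of tube1 below 0.16 m) or (horizontal distance between the grasp point and tube2 below 0.012 m and z of the grasp point in the frame of tube2 below 0.16 m) or (horizontal distance between the grasp point and tube3 below 0.012 m and z of the grasp point in the frame of tube3 below 0.16 m) or (horizontal distance between the grasp point and tube4 below 0.012 m and z of the grasp point in the frame of tube4 below 0.16 m) or (horizontal distance between the grasp point and tube5 below 0.012 m and z of the grasp point in the frame of tube5 below 0.16 m) or (horizontal distance between the grasp point and jar_lid below 0.012 m and z of the grasp point in the frame of jar_lid below 0.055 m) or (horizontal distance between the grasp point and vial below 0.012 m and z of the grasp point in the frame of vial below 0.093 m) or (horizontal distance between the grasp point and cuvette_box below 0.012 m and z of the grasp point in the frame of cuvette_box below 0.061 m)).
It also fails if it takes over 48 s, if anything falls off the work surface, if the arm or the gripper's body presses on something with over 40 N, if the wrist force passes 120 N, or if a joint passes its speed limit or range.

## Robot

A 7-joint arm with a two-finger parallel gripper is mounted at the origin on the work surface. World frame = base frame: x ahead of the robot, y to its left, z up, the work surface at z = 0. Lengths are in mm, angles in rad, forces in N, time in s.
With the tool pointing down it reaches from about 425 to 800 mm from the base axis. Payload 8.3 kg.
Tool frame: the origin (TCP) lies midway between the tips of the shut fingers; the grasp point (between the pads) lies robot.grip_depth behind it (robot.grip_depth is the distance from the TCP to the grasp point, in mm); z points along the fingers, x is the direction in which the jaws open and shut, and the axes are right-handed (so a half turn about z gives the same grasp; the last joint's range is limited). The gripper opens to 85 mm and grips with 20 to 120 N. Pads are 22 mm wide; open, the fingers measure 114 mm over their backs; the gripper's body (76 mm by 85 mm) begins 54 mm behind the grasp point. The pads swing forward as they close: fully open they stand 13 mm farther back than shut.
Start: joints at [1.104, 0.383, 0.016, 1.37, -0.006, 1.388, -0.046], TCP at [245.606, -574.7, 231.279] pointing down, gripper open.
Joint ranges: [-2.95, 2.95], [-0.25, 2.06], [-1.52, 1.56], [0.18, 2.33], [-1.44, 4.58], [0.02, 2.06], [-3.01, 3.01]. Speed limits (rad/s): [2.39, 2.39, 3.01, 3.01, 3.14, 3.14, 3.14].

## Interface

Orientations are given as a 3x3 rotation matrix whose columns are the frame's x, y, z axes.
In Python, from plant import robot, optics, nets gives the robot as it stands.
- The arm moves only by the tool arm_command, never from a script. Its argument "deltas" is a list of rows, each an object with "xyz": the shift along the world's x, y, z in m, a list of three; "delta_rot": the turn, a rotation vector about the world's x, y, z in degrees, a list of three. In form: [{"xyz": [x, y, z], "delta_rot": [wx, wy, wz]}, ...]. A call has exactly 10 rows; each row is the pose to reach, as a shift and turn from the pose commanded when the call began; what a row does not reach only later rows make up. A row lasts 1/8 s, in which the tool goes at most 62.5 mm and 10.7 degrees, less where a joint would pass 70% of its speed; a pose out of reach is approached as far as the arm can. A call with a gripper value outside its range is refused whole. "fingers" is the opening, from 0 (shut) to 1 (fully open), set as the call begins (left out, the last holds). The fingers move at their own pace and stop on an object; the grip force is fixed at half the most. Time passes only in rows, so rows that repeat a pose let the fingers close, or fill a call up. It gives the time, the measured TCP pose, the force and the opening at its end, in the units of the state.
- robot.read_state(): the state, without advancing time (a new reading comes with each control period).
- optics.read_camera(name): name is "scene" or "top"; returns a dict with "image" (384x512x3 uint8, red, green, blue), "camera_matrix" (3x3 intrinsics, pixels), "k1" (the pictures are not rectified: a ray, as slopes to the right and down, at radius r is drawn at 1 + k1 r^2 times it, then the intrinsics apply), "position" and "attitude" of the camera in the world. Camera axes: x right, y up, looking along -z (the intrinsics and any distortion apply to the point x, -y, -z); pixel columns grow to the right and rows downward; lengths in mm; the calibration is good to about 2 mm. A picture is of the moment at which its call begins. There is no depth.
- robot.finish_job(): hands the job in, once; it reports no verdict.
Trained networks look in the newest picture that a camera, given by its name, has taken for a name from the list of things; names that differ only in an ending like _2 or _b are one class to them, and where a whole thing is asked for, a point or a joint stands for the part that bears it (a point fixed in the world has none). Each returns a list of dicts, best first, with "conf" (0 to 1); they miss things now and then, are a little off and sometimes report something else, mostly with a low value. They report only what shows in the picture. A call takes as long as a camera call. They do not tell look-alikes from the thing itself.
- nets.look_for(query, camera): "point" ([x, y, z] in mm, in the coordinates of the camera as it stood for that picture, good to about 4 mm: the middle of the surface that is visible of it).
The state is a dict: "clock": time; "q": joint angles; "joint_vel": joint speeds; "joint_torque": joint torques, N m; "eef_pos": TCP position; "tool_rot": TCP orientation; "force": force on the tool from outside, world axes, zero at the start; "moment": the same for the moment, N m; "opening": finger opening in mm.
Only numpy, scipy, OpenCV 4.12 (cv2) and the standard library are available. Lean on these libraries where they do the work, as an engineer would, in place of code of your own. Each camera call takes 0.05 s, during which the arm holds its last target.

## Working session

There is one attempt and no reset: what is moved stays moved. The work goes in short steps, Python scripts to look and compute and a tool call to move; the robot and the scene stay as the last step left them, time stands still between calls to the robot, and variables do not carry over. Pictures are saved under pics/ and viewed, and the job is handed in when it is done.

Besides the shell and the picture viewer there is one more tool, called as name(argument=value, ...) on one line, values as JSON. arm_command: Moves the arm, as the interface text tells. Its arguments: {"type":"object","properties":{"deltas":{"type":"array"},"fingers":{"type":"number"}},"required":["deltas"]}

```bash
ls; mkdir -p pics; python3 - <<'E'
from plant import robot, optics, nets
import cv2
print(robot.read_state()); print(robot.grip_depth)
for n in("scene","top"):
    r=optics.read_camera(n); cv2.imwrite(f"pics/{n}0.png",r["image"][:,:,::-1])
    print({k:v for k,v in r.items() if k!="image"})
E
```

```text
pics
{'clock': 0.0, 'q': array([ 1.10408661,  0.38423191,  0.01635588,  1.3712171 , -0.00633632,
        1.38819555, -0.04653603]), 'joint_vel': array([-0.00056407,  0.00021376,  0.00169746, -0.0013709 ,  0.00107408,
        0.00087572, -0.00154771]), 'joint_torque': array([ 3.18429347e-04, -6.27597141e+01,  8.44527986e-01, -3.71814537e+01,
        1.66604470e-02,  1.42930457e-02,  5.30356056e-05]), 'eef_pos': array([ 245.4227975 , -574.22191802,  230.25410772]), 'tool_rot': array([[ 3.92958163e-01, -9.19556017e-01, -7.83281080e-04],
       [-9.19554166e-01, -3.92958944e-01,  1.84491750e-03],
       [-2.00430229e-03, -4.70600983e-06, -9.99997991e-01]]), 'force': array([-0.58209069, -0.13904312,  0.07830858]), 'moment': array([-0.01456544, -0.05026324,  0.0622822 ]), 'opening': 85.62562829277861}
18.700000000000003
{'camera_matrix': array([[434.50914511,   0.        , 264.36316966],
       [  0.        , 434.50914511, 194.65313681],
       [  0.        ,   0.        ,   1.        ]]), 'k1': -0.06587884898660569, 'position': array([1249.68798118, -202.9047367 ,  583.68504159]), 'attitude': array([[ 0.26128453, -0.55843551,  0.78732469],
       [ 0.96525851,  0.15329849, -0.2116024 ],
       [-0.00252939,  0.8152603 ,  0.57908916]])}
{'camera_matrix': array([[388.08490071,   0.        , 253.71449392],
       [  0.        , 388.08490071, 195.06671243],
       [  0.        ,   0.        ,   1.        ]]), 'k1': -0.006990107186227752, 'position': array([402.55247529, -25.33252009, 982.89667994]), 'attitude': array([[ 0.01640623,  0.98635405, -0.16381856],
       [-0.99934778,  0.02144749,  0.02905217],
       [ 0.03216922,  0.16323507,  0.9860626 ]])}
```

View pics/scene0.png

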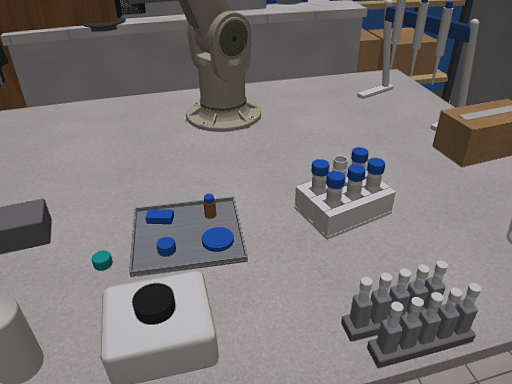

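View pics/top0.png

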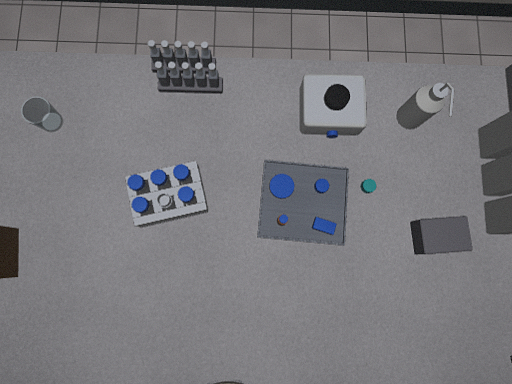

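The top picture shows the open tube's mouth at about (165,200), in the middle of the rack's near row. The round blue cap is in the tray at about (322,186). A turquoise look-alike at (369,186) and a blue object at (332,133) by the white box both lie outside the tray. In the scene view the mouth is at about (341,162) and the cap at (166,246).

```bash
cat > h.py <<'E'
import numpy as np, cv2
def ray(r,uv):
    K=r["camera_matrix"];k=r["k1"]
    p=cv2.undistortPoints(np.array([[uv]],float),K,np.array([k,0,0,0,0.]))[0,0]
    return np.array(r["position"]),r["attitude"]@np.array([p[0],-p[1],-1.])
def atz(r,uv,z):
    o,d=ray(r,uv); return o+d*(z-o[2])/d[2]
def proj(r,P):
    c=r["attitude"].T@(np.array(P)-r["position"]); x=np.array([c[0]/-c[2],-c[1]/-c[2]])
    x=x*(1+r["k1"]*(x@x)); K=r["camera_matrix"]; return K[:2,:2]@x+K[:2,2]
E
python3 - <<'E'
from plant import robot, optics, nets
from h import *
R={}
for n in("top","scene"):
    r=R[n]=optics.read_camera(n)
    for q in ("open_tube","cap","tube1","jar_lid","vial","cuvette_box"):
        for d in nets.look_for(q,n)[:6]:
            print(n,q,round(d["conf"],2),np.round(r["attitude"]@np.array(d["point"])+r["position"]))
for n,c in (("top",[(165,200),(322,186)]),("scene",[(341,162),(166,246)])):
    for uv,z in zip(c,(120,26)): print(n,uv,atz(R[n],uv,z))
    if 1:
        ims=[]
        for (u,v) in c:
            s=R[n]["image"][v-25:v+25,u-33:u+33,::-1]; ims.append(cv2.resize(s,None,fx=6,fy=6,interpolation=cv2.INTER_NEAREST))
        cv2.imwrite(f"pics/z_{n}.png",np.hstack(ims))
    # blue blobs
    hsv=cv2.cvtColor(R[n]["image"],cv2.COLOR_RGB2HSV)
    m=cv2.inRange(hsv,(105,150,60),(130,255,255))
    k,l,st,ce=cv2.connectedComponentsWithStats(m)
    for i in range(1,k):
        if st[i,4]>15: print(n,st[i],ce[i].round(1))
E
```

```text
top open_tube 0.53 [578. 160. 123.]
top open_tube 0.49 [528. 154.  96.]
top cap 0.75 [ 594. -346.   20.]
top cap 0.5 [ 588. -225.   21.]
top cap 0.4 [ 499. -126.   58.]
top tube1 0.8 [580. 161. 123.]
top tube1 0.6 [590. 114. 126.]
top tube1 0.57 [518. 199. 124.]
top jar_lid 0.69 [ 593. -121.   14.]
top vial 0.63 [ 501. -124.   52.]
top cuvette_box 0.77 [ 483. -233.   25.]
scene open_tube 0.7 [546. 155. 115.]
scene cap 0.85 [ 605. -224.   24.]
scene cap 0.64 [ 607. -349.   18.]
scene tube1 0.84 [611. 110. 105.]
scene tube1 0.81 [529. 199. 124.]
scene tube1 0.77 [585. 213. 107.]
scene tube1 0.73 [599. 158. 106.]
scene tube1 0.65 [561. 100. 104.]
scene tube1 0.26 [ 517. -123.   32.]
scene jar_lid 0.61 [ 601. -124.   13.]
scene vial 0.74 [ 513. -125.   34.]
scene cuvette_box 0.65 [ 502. -235.   20.]
top (165, 200) [530.42634606 147.33905487 120.        ]
top (322, 186) [ 588.48157391 -225.64085761   26.        ]
top [327 131  11   6  47] [331.8 133. ]
top [174 165  15  15 176] [180.8 171.7]
top [151 170  16  15 177] [158.  176.8]
top [128 175  16  15 180] [135.1 181.8]
top [270 174  24  
[... 310 characters left out ...]
2 -224.42352809   26.        ]
scene [267   0   9   4  29] [270.8   1.1]
scene [444   1  25  27 213] [455.9  14.3]
scene [427   7  16  13 168] [434.6  12.4]
scene [405   8  13   7  59] [410.6  10.5]
scene [362  10  22  21 367] [373.6  19.7]
scene [424  31  14   8  50] [431.  34.]
scene [438  37  17  36 287] [446.3  55.5]
scene [422  82  23   8 117] [434.6  85.7]
scene [352 148  16  15 206] [359.6 154.9]
scene [367 158  18  17 239] [375.7 165.9]
scene [312 160  33  29 505] [328.2 173.9]
scene [348 164  17  18 251] [356.2 172.4]
scene [204 194  10   9  79] [208.7 198.1]
scene [146 209  28  15 373] [159.2 216.3]
scene [202 227  32  25 618] [217.3 238.9]
scene [157 237  19  19 292] [165.9 246.1]
```

```bash
ls pics
```

```text
scene0.png
top0.png
z_scene.png
z_top.png
```

View pics/z_scene.png

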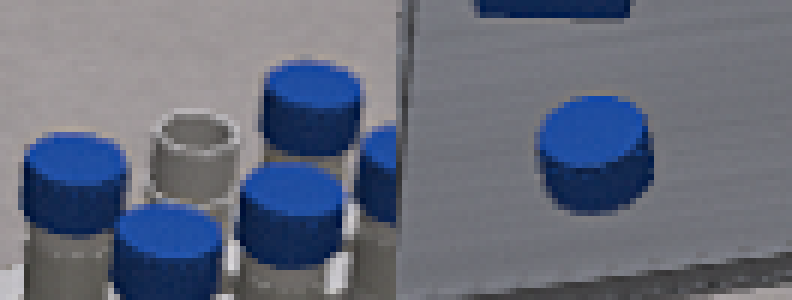

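View pics/z_top.png

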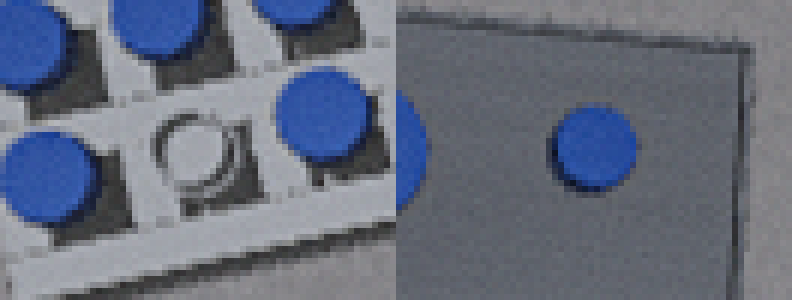

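```bash
python3 - <<'E'
from plant import robot, optics, nets
from h import *
T=optics.read_camera("top");S=optics.read_camera("scene")
for n,r,(u,v) in (("t",T,(162,190)),("s",S,(345,165))):
    s=r["image"][v-24:v+24,u-33:u+33,::-1]; cv2.imwrite(f"pics/y_{n}.png",cv2.resize(s,None,fx=12,fy=12,interpolation=cv2.INTER_CUBIC))
print("mouth",atz(T,(164.5,200),120),atz(S,(340.5,159),120))
print("cap",atz(T,(322,185.2),26),atz(S,(166.2,242.8),26))
# triangulate
for a,b in (((164.5,200),(340.5,159)),((322,185.2),(166.2,242.8))):
    o,d=ray(T,a);p,e=ray(S,b); st=np.linalg.lstsq(np.c_[d,-e],p-o,rcond=None)[0]
    x,y=o+st[0]*d,p+st[1]*e; print((x+y)/2,np.linalg.norm(x-y))
for uv in ((180.8,171.7),(158,176.8),(135.1,181.8),(185.6,193.8),(139.5,204)): print(atz(T,uv,125)[:2])
E
```

```text
mouth [530.40262902 148.4490825  120.        ] [537.28141031 153.37861193 120.        ]
cap [ 590.5391007  -225.66669236   26.        ] [ 595.98073754 -223.27591951   26.        ]
[532.07080182 152.38703775 116.50942962] 6.6794857607210245
[ 591.36112323 -224.87978853   22.48734356] 3.0037530189057753
[594.81743233 114.45205621]
[581.92072041 164.75260117]
[569.34841602 214.90991095]
[544.63716806 101.42966667]
[519.53922426 201.95075416]
```

View pics/y_t.png

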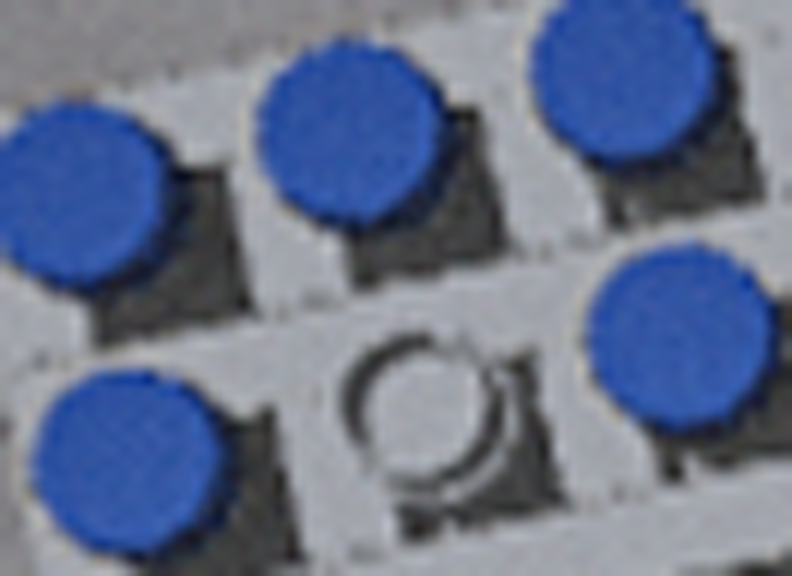

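View pics/y_s.png

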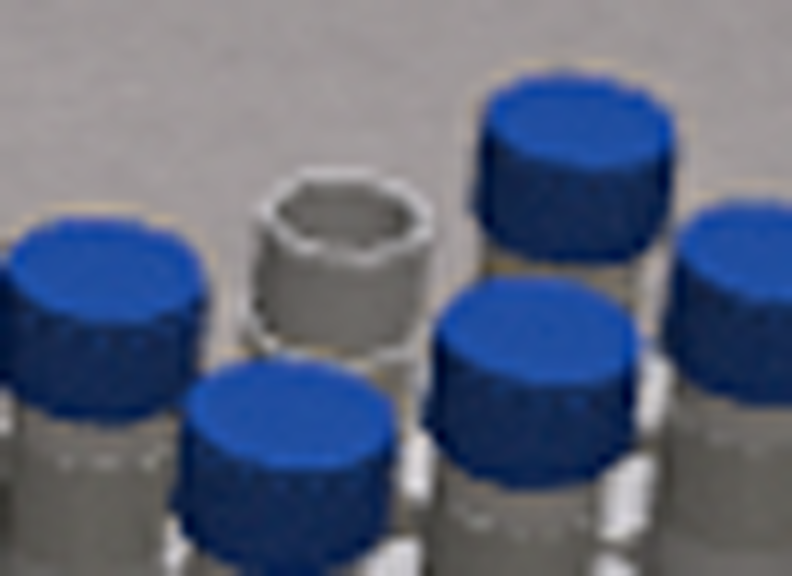

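arm_command(deltas=[{"xyz":[0.01,0.012,0.01],"delta_rot":[0,0,0]},{"xyz":[0.03,0.036,0.02],"delta_rot":[0,0,0]},{"xyz":[0.055,0.065,0.02],"delta_rot":[0,0,0]},{"xyz":[0.085,0.1,0.02],"delta_rot":[0,0,0]},{"xyz":[0.115,0.135,0.02],"delta_rot":[0,0,0]},{"xyz":[0.145,0.17,0.02],"delta_rot":[0,0,0]},{"xyz":[0.175,0.205,0.02],"delta_rot":[0,0,0]},{"xyz":[0.205,0.24,0.02],"delta_rot":[0,0,0]},{"xyz":[0.225,0.264,0.02],"delta_rot":[0,0,0]},{"xyz":[0.235,0.275,0.02],"delta_rot":[0,0,0]}], fingers=0)

```text
clock: 2.15
eef_pos: [482.3, -296.8, 252.2]
tool_rot: [[0.397, -0.918, 0.001], [-0.918, -0.397, 0.0], [0.0, -0.001, -1.0]]
force: [-0.9, -0.0, 0.0]
opening: 0.1
```

arm_command(deltas=[{"xyz":[0.002,0.015,0],"delta_rot":[0,0,0]},{"xyz":[0.006,0.045,0],"delta_rot":[0,0,0]},{"xyz":[0.01,0.085,0],"delta_rot":[0,0,0]},{"xyz":[0.015,0.125,0],"delta_rot":[0,0,0]},{"xyz":[0.02,0.165,0],"delta_rot":[0,0,0]},{"xyz":[0.025,0.205,0],"delta_rot":[0,0,0]},{"xyz":[0.03,0.245,0],"delta_rot":[0,0,0]},{"xyz":[0.035,0.285,0],"delta_rot":[0,0,0]},{"xyz":[0.04,0.315,0],"delta_rot":[0,0,0]},{"xyz":[0.042,0.335,0],"delta_rot":[0,0,0]}])

```text
clock: 3.4
eef_pos: [522.2, 36.1, 251.5]
tool_rot: [[0.393, -0.92, 0.0], [-0.92, -0.393, -0.0], [0.0, -0.0, -1.0]]
force: [0.8, 0.1, -0.5]
opening: 0.2
```

arm_command(deltas=[{"xyz":[0.002,0.015,0],"delta_rot":[0,0,0]},{"xyz":[0.004,0.04,0],"delta_rot":[0,0,0]},{"xyz":[0.006,0.07,0],"delta_rot":[0,0,0]},{"xyz":[0.008,0.095,0],"delta_rot":[0,0,0]},{"xyz":[0.009,0.11,0],"delta_rot":[0,0,0]},{"xyz":[0.009,0.114,0],"delta_rot":[0,0,0]},{"xyz":[0.009,0.114,-0.01],"delta_rot":[0,0,0]},{"xyz":[0.009,0.114,-0.025],"delta_rot":[0,0,0]},{"xyz":[0.009,0.114,-0.035],"delta_rot":[0,0,0]},{"xyz":[0.009,0.114,-0.04],"delta_rot":[0,0,0]}])

```text
clock: 4.65
eef_pos: [531.2, 148.7, 210.0]
tool_rot: [[0.392, -0.92, -0.001], [-0.92, -0.392, -0.0], [-0.0, 0.002, -1.0]]
force: [-0.5, -0.0, -0.9]
opening: -0.2
```

Next I check that the fingertips are above the mouth before going lower.

```bash
python3 - <<'E'
from plant import robot, optics, nets
from h import *
s=robot.read_state();print(s["eef_pos"],s["clock"])
T=optics.read_camera("top");S=optics.read_camera("scene")
for r in(T,S): print(proj(r,s["eef_pos"]),proj(r,[533,152,120]))
I=[cv2.resize(r["image"][v-75:v+75,u-65:u+65,::-1],None,fx=3,fy=3,interpolation=cv2.INTER_CUBIC) for r,(u,v) in ((T,(160,195)),(S,(340,150)))]
cv2.imwrite("pics/chk1.png",np.hstack(I))
E
```

```text
[531.22421626 148.65097583 210.04389491] 4.65
[155.69231314 192.8279372 ] [162.96568409 198.81782242]
[341.44738471 118.61476329] [339.07632406 158.07846234]
```

View pics/chk1.png

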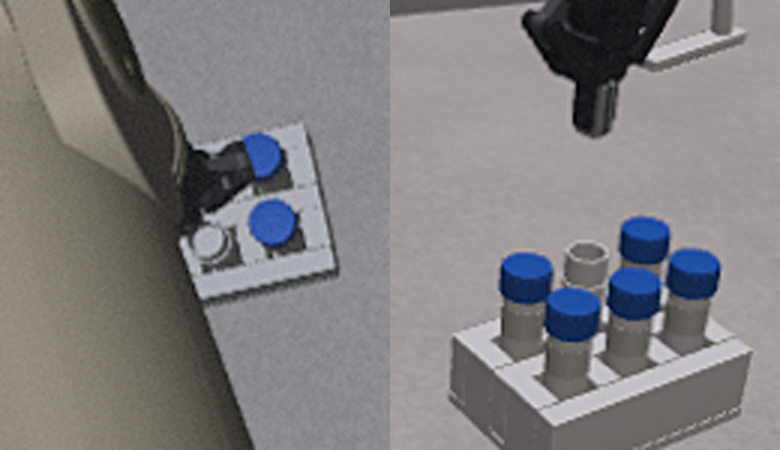

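The scene view shows the shut tips at about (343,119), nearly straight above the mouth, against a predicted (341,119). That small offset agrees with the estimate of (533,152). I'll lower to a tip height of about 152 mm and dwell.

arm_command(deltas=[{"xyz":[0.001,0.002,-0.008],"delta_rot":[0,0,0]},{"xyz":[0.002,0.003,-0.02],"delta_rot":[0,0,0]},{"xyz":[0.002,0.003,-0.032],"delta_rot":[0,0,0]},{"xyz":[0.002,0.003,-0.043],"delta_rot":[0,0,0]},{"xyz":[0.002,0.003,-0.051],"delta_rot":[0,0,0]},{"xyz":[0.002,0.003,-0.056],"delta_rot":[0,0,0]},{"xyz":[0.002,0.003,-0.058],"delta_rot":[0,0,0]},{"xyz":[0.002,0.003,-0.058],"delta_rot":[0,0,0]},{"xyz":[0.002,0.003,-0.058],"delta_rot":[0,0,0]},{"xyz":[0.002,0.003,-0.058],"delta_rot":[0,0,0]}])

```text
clock: 6.0
eef_pos: [533.7, 152.4, 153.5]
tool_rot: [[0.393, -0.92, 0.0], [-0.92, -0.393, 0.0], [0.0, -0.0, -1.0]]
force: [-0.3, 0.1, 0.5]
opening: -0.1
```

```bash
python3 - <<'E'
from plant import robot, optics, nets
from h import *
S=optics.read_camera("scene")
s=robot.read_state();print(s["eef_pos"],s["clock"],s["force"])
u,v=340,160
cv2.imwrite("pics/chk2.png",cv2.resize(S["image"][v-45:v+45,u-60:u+60,::-1],None,fx=6,fy=6,interpolation=cv2.INTER_CUBIC))
E
```

```text
[533.73351829 152.35830101 153.5222641 ] 6.05 [ 0.76737551 -0.02346444 -0.34688881]
```

View pics/chk2.png

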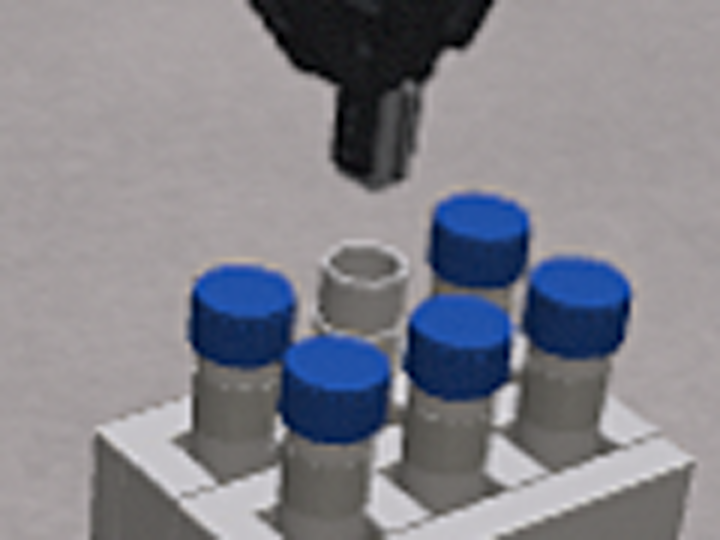

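The picture shows the tips centred over the open mouth, with a clear gap to it and to the neighbouring caps. I'll go 5 mm lower and hold for over two seconds.

arm_command(deltas=[{"xyz":[0,0,-0.003],"delta_rot":[0,0,0]},{"xyz":[0,0,-0.005],"delta_rot":[0,0,0]},{"xyz":[0,0,-0.005],"delta_rot":[0,0,0]},{"xyz":[0,0,-0.005],"delta_rot":[0,0,0]},{"xyz":[0,0,-0.005],"delta_rot":[0,0,0]},{"xyz":[0,0,-0.005],"delta_rot":[0,0,0]},{"xyz":[0,0,-0.005],"delta_rot":[0,0,0]},{"xyz":[0,0,-0.005],"delta_rot":[0,0,0]},{"xyz":[0,0,-0.005],"delta_rot":[0,0,0]},{"xyz":[0,0,-0.005],"delta_rot":[0,0,0]}])

```text
clock: 7.3
eef_pos: [533.6, 152.3, 148.3]
tool_rot: [[0.393, -0.92, -0.0], [-0.92, -0.393, 0.0], [-0.0, 0.0, -1.0]]
force: [-0.2, -0.7, -0.4]
opening: -0.1
```

arm_command(deltas=[{"xyz":[0,0,0],"delta_rot":[0,0,0]},{"xyz":[0,0,0],"delta_rot":[0,0,0]},{"xyz":[0,0,0],"delta_rot":[0,0,0]},{"xyz":[0,0,0],"delta_rot":[0,0,0]},{"xyz":[0,0,0],"delta_rot":[0,0,0]},{"xyz":[0,0,0],"delta_rot":[0,0,0]},{"xyz":[0,0,0],"delta_rot":[0,0,0]},{"xyz":[0,0,0],"delta_rot":[0,0,0]},{"xyz":[0,0,0],"delta_rot":[0,0,0]},{"xyz":[0,0,0],"delta_rot":[0,0,0]}])

```text
clock: 8.55
eef_pos: [533.6, 152.3, 148.3]
tool_rot: [[0.393, -0.92, 0.0], [-0.92, -0.393, 0.0], [-0.0, -0.0, -1.0]]
force: [-0.6, 0.2, -0.8]
opening: 0.0
```

arm_command(deltas=[{"xyz":[0,0,0],"delta_rot":[0,0,0]},{"xyz":[0,0,0],"delta_rot":[0,0,0]},{"xyz":[0,0,0.01],"delta_rot":[0,0,0]},{"xyz":[0,0,0.03],"delta_rot":[0,0,0]},{"xyz":[0,0,0.05],"delta_rot":[0,0,0]},{"xyz":[0,0,0.07],"delta_rot":[0,0,0]},{"xyz":[0.002,-0.015,0.085],"delta_rot":[0,0,0]},{"xyz":[0.006,-0.04,0.09],"delta_rot":[0,0,0]},{"xyz":[0.01,-0.065,0.09],"delta_rot":[0,0,0]},{"xyz":[0.012,-0.077,0.09],"delta_rot":[0,0,0]}])

```text
clock: 9.8
eef_pos: [545.9, 72.5, 238.5]
tool_rot: [[0.39, -0.921, 0.0], [-0.921, -0.39, -0.001], [0.001, 0.0, -1.0]]
force: [0.8, -0.6, -0.9]
opening: -0.1
```

arm_command(deltas=[{"xyz":[0.002,-0.015,0],"delta_rot":[0,0,0]},{"xyz":[0.006,-0.04,0],"delta_rot":[0,0,0]},{"xyz":[0.012,-0.075,0],"delta_rot":[0,0,0]},{"xyz":[0.018,-0.115,0],"delta_rot":[0,0,0]},{"xyz":[0.025,-0.155,0],"delta_rot":[0,0,0]},{"xyz":[0.031,-0.195,0],"delta_rot":[0,0,0]},{"xyz":[0.037,-0.235,0],"delta_rot":[0,0,0]},{"xyz":[0.042,-0.27,0],"delta_rot":[0,0,0]},{"xyz":[0.045,-0.292,0],"delta_rot":[0,0,0]},{"xyz":[0.046,-0.3,0],"delta_rot":[0,0,0]}])

```text
clock: 11.05
eef_pos: [591.5, -225.7, 237.9]
tool_rot: [[0.392, -0.92, -0.0], [-0.92, -0.392, 0.0], [-0.001, 0.0, -1.0]]
force: [0.6, 0.2, 0.0]
opening: 0.1
```

arm_command(deltas=[{"xyz":[0,0,-0.01],"delta_rot":[0,0,0]},{"xyz":[0,0,-0.03],"delta_rot":[0,0,0]},{"xyz":[0,0,-0.05],"delta_rot":[0,0,0]},{"xyz":[0,0,-0.07],"delta_rot":[0,0,0]},{"xyz":[0,0,-0.09],"delta_rot":[0,0,0]},{"xyz":[0,0,-0.11],"delta_rot":[0,0,0]},{"xyz":[0,0,-0.125],"delta_rot":[0,0,0]},{"xyz":[0,0,-0.13],"delta_rot":[0,0,0]},{"xyz":[0,0,-0.13],"delta_rot":[0,0,0]},{"xyz":[0,0,-0.13],"delta_rot":[0,0,0]}])

```text
clock: 12.3
eef_pos: [592.2, -224.7, 109.2]
tool_rot: [[0.393, -0.92, 0.001], [-0.92, -0.393, -0.0], [0.001, -0.001, -1.0]]
force: [-0.8, -0.3, -0.2]
opening: 0.2
```

```bash
python3 - <<'E'
from plant import robot, optics, nets
from h import *
S=optics.read_camera("scene")
s=robot.read_state();print(s["eef_pos"],s["clock"],s["force"])
print(proj(S,s["eef_pos"]),proj(S,[592,-225,26]))
u,v=175,215
cv2.imwrite("pics/chk3.png",cv2.resize(S["image"][v-60:v+60,u-80:u+80,::-1],None,fx=5,fy=5,interpolation=cv2.INTER_CUBIC))
E
```

```text
[ 592.14285595 -224.79669967  109.19217549] 12.35 [ 0.25964103  0.13396637 -0.25759747]
[159.0350704  207.28489381] [165.12917458 241.6252247 ]
```

View pics/chk3.png

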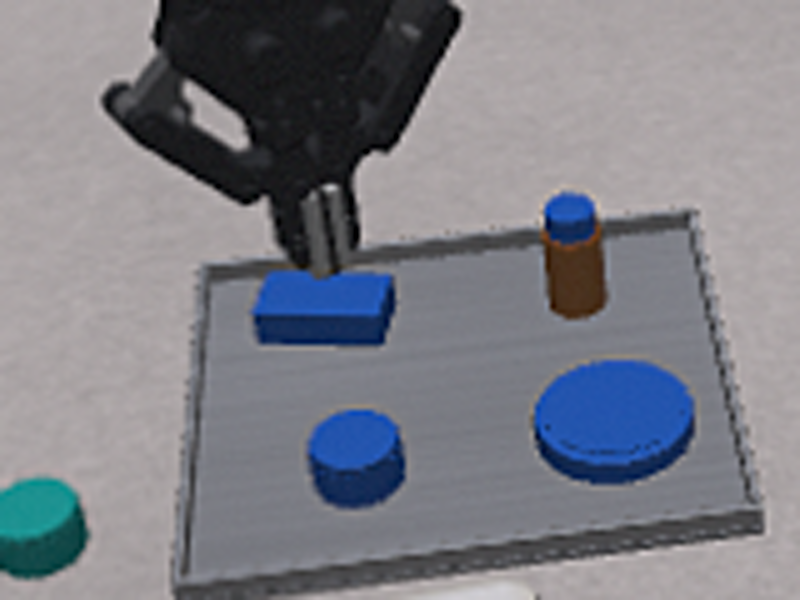

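The tips show at about (159,209), against a predicted (159,207). The cap's top is at about (166,243), against a predicted (165,242) for (592,-225), so the position agrees. I'll lower 57 mm and hold.

arm_command(deltas=[{"xyz":[0,0,-0.008],"delta_rot":[0,0,0]},{"xyz":[0,0,-0.02],"delta_rot":[0,0,0]},{"xyz":[0,0,-0.032],"delta_rot":[0,0,0]},{"xyz":[0,0,-0.043],"delta_rot":[0,0,0]},{"xyz":[0,0,-0.051],"delta_rot":[0,0,0]},{"xyz":[0,0,-0.055],"delta_rot":[0,0,0]},{"xyz":[0,0,-0.057],"delta_rot":[0,0,0]},{"xyz":[0,0,-0.057],"delta_rot":[0,0,0]},{"xyz":[0,0,-0.057],"delta_rot":[0,0,0]},{"xyz":[0,0,-0.057],"delta_rot":[0,0,0]}])

```text
clock: 13.6
eef_pos: [591.8, -224.7, 51.6]
tool_rot: [[0.393, -0.92, 0.001], [-0.92, -0.393, -0.0], [0.0, -0.0, -1.0]]
force: [0.5, 0.2, -0.5]
opening: -0.6
```

arm_command(deltas=[{"xyz":[0,0,0],"delta_rot":[0,0,0]},{"xyz":[0,0,0],"delta_rot":[0,0,0]},{"xyz":[0,0,0],"delta_rot":[0,0,0]},{"xyz":[0,0,0],"delta_rot":[0,0,0]},{"xyz":[0,0,0],"delta_rot":[0,0,0]},{"xyz":[0,0,0],"delta_rot":[0,0,0]},{"xyz":[0,0,0],"delta_rot":[0,0,0]},{"xyz":[0,0,0],"delta_rot":[0,0,0]},{"xyz":[0,0,0],"delta_rot":[0,0,0]},{"xyz":[0,0,0],"delta_rot":[0,0,0]}])

```text
clock: 14.85
eef_pos: [591.6, -224.7, 51.3]
tool_rot: [[0.393, -0.92, 0.0], [-0.92, -0.393, 0.0], [-0.0, -0.0, -1.0]]
force: [-0.2, -0.3, 0.2]
opening: 0.0
```

arm_command(deltas=[{"xyz":[0,0,0],"delta_rot":[0,0,0]},{"xyz":[0,0,0],"delta_rot":[0,0,0]},{"xyz":[0,0,0],"delta_rot":[0,0,0]},{"xyz":[0,0,0],"delta_rot":[0,0,0]},{"xyz":[0,0,0],"delta_rot":[0,0,0]},{"xyz":[0,0,0],"delta_rot":[0,0,0]},{"xyz":[0,0,0],"delta_rot":[0,0,0]},{"xyz":[0,0,0],"delta_rot":[0,0,0]},{"xyz":[0,0,0],"delta_rot":[0,0,0]},{"xyz":[0,0,0],"delta_rot":[0,0,0]}])

```text
clock: 16.1
eef_pos: [591.6, -224.7, 51.3]
tool_rot: [[0.393, -0.92, -0.0], [-0.92, -0.393, 0.0], [-0.0, -0.0, -1.0]]
force: [0.1, 1.0, -0.1]
opening: 0.3
```

```bash
python3 - <<'E'
from plant import robot, optics, nets
from h import *
S=optics.read_camera("scene")
s=robot.read_state();print(s["eef_pos"],s["clock"],s["force"])
cv2.imwrite("pics/chk4.png",cv2.resize(S["image"][130:280,80:280,::-1],None,fx=4,fy=4,interpolation=cv2.INTER_CUBIC))
E
```

```text
[ 591.62106574 -224.68206145   51.28466919] 16.15 [ 0.15871156 -0.56661544  0.24435869]
```

View pics/chk4.png

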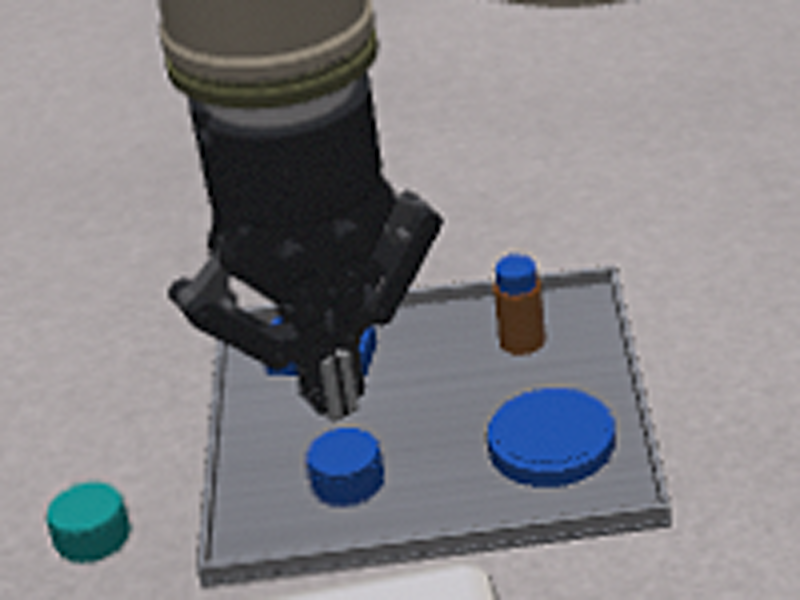

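```bash
python3 -c "
from plant import robot
print(robot.finish_job())"
```

```text
the job is handed in; nothing more can be done
None
```

The arm pointed first at the open tube and then at the lost cap, and I handed the job in with the fingers still above the cap. No verdict was reported.

- **Open tube:** the shut fingertips were held about 28 mm above the mouth, in the middle of the rack's near row, for over 2.5 s. The measured tip position was (533.6, 152.3, 148.3) mm, against an estimated mouth at (533, 152, 120).
- **Lost cap:** the tips were then held about 25 mm above the cap in the tray for over 2.5 s, at (591.6, -224.7, 51.3) mm. The estimated cap top is at (592, -225, 26).
- **Last checks:** the final picture shows the tips just above the cap, and nothing in the tray looks moved. I did not take a new picture of the rack after leaving it. The force readings stayed within about 1 N, with no sustained load, but their noise is too large to confirm the 0.3 N contact limit by itself. The clock stood at 16.15 s of the 48 s allowed.
- **Disagreement:** the two cameras differed by up to about 7 mm in x. I used positions between the two, backed by where the neighbouring caps and the fingertips showed in the pictures. This leaves a few mm of uncertainty against the 18 mm limit.

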